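# Slide the case hatch shut over the bowl

### The arm

A 6-joint arm with a two-finger parallel gripper is mounted at the origin on the work surface. World frame = base frame: x ahead of the robot, y to its left, z up, the work surface at z = 0. Lengths are in mm, angles in rad, forces in N, time in s.
With the tool pointing down it reaches from about 400 to 925 mm from the base axis. Payload 12.5 kg.
Tool frame: the origin (TCP) lies at the very end of the fingers, on their centre line; the grasp point (between the pads) lies 19 mm behind it; z points along the fingers, y is the line along which they close (so a half turn about z gives the same grasp; the last joint's range is limited). The gripper opens to 95 mm and grips with 3 to 60 N. Pads are 20 mm wide; open, the fingers measure 119 mm over their backs; the gripper's body (75 mm by 180 mm) begins 59 mm behind the grasp point.
Start: joints at [-0.106, 0.491, 1.559, -0, 1.092, -0.106], TCP at [625.017, 0.021, 214.661] pointing down, gripper open.
Joint ranges: [-3.1, 3.1], [-0.84, 2.19], [0.05, 2.79], [-1.13, 4.28], [0.06, 2.93], [-2.69, 2.69]. Speed limits (rad/s): [2.22, 2.22, 2.79, 3.14, 3.14, 3.14].

### API

Orientations are given as [roll, pitch, yaw] about the fixed x, y, z axes, in that order (R = Rz(yaw) Ry(pitch) Rx(roll)).
In Python, from cell import * gives the robot as it stands.
- The arm moves only by the tool step_arm, never from a script. Its argument "plan" is a list of rows, each an object of numbers: "x", "y", "z": the shift along the tool's x, y, z in units of 25 mm (1.0 is 25 mm); "rx", "ry", "rz": the turn, a rotation vector about the tool's x, y, z in units of 0.1 rad (1.0 is 0.1 rad). In form: [{"x": .., "y": .., "z": .., "rx": .., "ry": .., "rz": ..}, ...]. A call has exactly 10 rows; each row shifts and turns the commanded pose from where the row before left it, along the tool's axes as they then stand; what a row does not reach is not made up. A row lasts 1/12 s, in which the tool goes at most 41.7 mm and 7.16 degrees, less where a joint would pass 70% of its speed; a pose out of reach is approached as far as the arm can. A call with a number of a shift or a turn outside -1 to 1 is refused whole. A call with a gripper value outside its range is refused whole. "jaw" is the closure, from -1 (fully open) to 1 (shut), so that 0 is half open, set as the call begins (left out, the last holds). The fingers move at their own pace and stop on an object; the grip force is fixed at half the most. Time passes only in rows, so rows that do not move let the fingers close, or fill a call up. It gives the time, the measured TCP pose, the force, the opening and the grip force at its end, in the units of the state.
- state(): the state, without advancing time (a new reading comes with each control period).
- read_camera(name): name is "scene" or "side" or "wrist"; returns a dict with "image" (384x512x3 uint8, red, green, blue), "depth" (384x512 float32, mm along the optical axis (not along the pixel's ray), 0 where there is no reading), "vfov" (degrees; the focal length in pixels is half the picture's height over the tangent of half this angle, whatever the lens; pixels are square), "cx", "cy" (the principal point, pixels), "R" (3x3) and "t" (3): a world point X has camera coordinates R X + t. Camera axes: x right, y down, z forward; pixel columns grow to the right and rows downward; lengths in mm; the calibration is good to about 2 mm. A picture is of the moment at which its call begins.
- job_done(): hands the job in; it is judged then, once.
The state is a dict: "t": time; "joints": joint angles; "qvel": joint speeds; "tau": joint torques, N m; "eef_pos": TCP position; "tcp_rot": TCP orientation; "ft_force": force on the tool from outside, world axes, zero at the start; "moment": the same for the moment, N m; "opening": opening from 0.0 (shut) to 1.0 (fully open); "grip_force": force on a finger pad.
Only numpy, scipy, OpenCV 4.12 (cv2) and the standard library are available. Lean on these libraries where they do the work, as an engineer would, in place of code of your own. Each camera call takes 0.05 s, during which the arm holds its last target. There are 200 camera calls.

### The job

The wooden case on the steel top has two open wells and one glazed sliding hatch that can be pushed over either of them. Push the hatch along its track so that it closes fully against the end frame of the well that holds the white bowl, leaving the well with the jar open. Do not knock the bowl or the jar out of place.

Things in the scene. Friction and masses are not known exactly. Their poses are not given: they have to be found in the camera images.
- case: Low wooden case, fixed, 210 mm along its x, 440 along its y. Two wells side by side along y, centred at y = +102 and -102 mm, floor 8 mm over the worktop, 8 mm partition between. At each end an upright end frame, 118 mm high, inner faces at y = +/-200 mm. Aluminium tracks along the long sides, 112 mm high. Origin: centre of the underside; z up. Its x lies within 20 degrees of world x.
- hatch (a joint): Hatch position along the case's y, m: 0 in the middle, +0.10 shut against the +y end frame, -0.10 shut against the -y one. Starts within 0.045 of the middle, stays where left; slides with 1.5 N friction and damping of 8 N per m/s. The hatch is a glass panel in an aluminium frame, 194 mm along x, 200 along y, about 0.5 kg, its top 108 mm above the worktop.
- grip (a point): Centre of the top of the hatch's dark wooden grip: an upright bar across the middle of the hatch, 110 mm long along the case's x, 14 mm thick along the case's y, standing 30 mm above the hatch (top 138 mm above the worktop). Push on its broad side to slide the hatch. Axes parallel to the case's.
- bowl: White melamine bowl, 116 mm across, 48 mm high, standing in one of the two wells, partly under the glass of the hatch. Origin: centre of its underside. The sign of its y in the case's frame tells which well it is in.
- jar: Glass jar with a steel twist cap, 72 mm across, 75 mm high, standing in the other well. Origin: centre of its underside.
There are look-alikes about, which are no part of the job. What is meant by the bowl is not orange, pink or turquoise, and is the smaller of those in its own colour.

How it is judged:
By the outcome, as a careful person would: the job done as asked, in the order asked, and still so for the second after the job is handed in, with the robot touching nothing.
It also fails if it takes over 29 s, if anything falls off the work surface, if the arm or the gripper's body presses on something with over 40 N, if the wrist force passes 120 N, or if a joint passes its speed limit or range.

## Working session

There is one attempt and no reset: what is moved stays moved. The work goes in short steps, Python scripts to look and compute and a tool call to move; the robot and the scene stay as the last step left them, time stands still between calls to the robot, and variables do not carry over. Pictures are saved under pics/ and viewed, at most 10 in all, crops included, and the job is handed in when it is done.

Besides the shell and the picture viewer there is one more tool, called as name(argument=value, ...), one argument or row to a line, values as JSON. step_arm: Moves the arm, as the interface text tells. Shifts and turns lie within -1 to 1; 1 stands for 25 mm of shift or 0.1 rad of turn. Its arguments: {"type":"object","properties":{"plan":{"type":"array","items":{"type":"object","properties":{"x":{"type":"number"},"y":{"type":"number"},"z":{"type":"number"},"rx":{"type":"number"},"ry":{"type":"number"},"rz":{"type":"number"}}}},"jaw":{"type":"number"}},"required":["plan"]}

```bash
mkdir -p pics; cat > h.py <<'E'
from cell import *
import numpy as np, cv2
def cam(n):
    c=read_camera(n); c['f']=c['image'].shape[0]/2/np.tan(np.radians(c['vfov']/2)); c['R']=np.array(c['R']);c['t']=np.array(c['t']); return c
def pts(c):
    d=c['depth']; v,u=np.mgrid[:d.shape[0],:d.shape[1]]
    P=np.stack([(u-c['cx'])/c['f']*d,(v-c['cy'])/c['f']*d,d],-1)
    return (P-c['t'])@c['R']
def ray(c,u,v,z):
    d=c['R'].T@np.array([(u-c['cx'])/c['f'],(v-c['cy'])/c['f'],1]); o=-c['R'].T@c['t']
    return o+d*(z-o[2])/d[2]
E
python3 - <<'E'
from h import *
import pickle
cs={n:cam(n) for n in('scene','side','wrist')}
pickle.dump(cs,open('c.pkl','wb'))
for n in cs: cv2.imwrite(f'pics/{n}.png',cs[n]['image'][...,::-1])
a=np.hstack([cs['scene']['image'],cs['side']['image']])
print(state())
E
```

```text
{'t': 0.15, 'joints': array([-1.05612333e-01,  4.91396751e-01,  1.55929218e+00, -3.76986167e-06,
        1.09174093e+00, -1.05612349e-01]), 'qvel': array([ 0.00041698, -0.00171726, -0.00097722,  0.00135683, -0.0002627 ,
       -0.00094873]), 'tau': array([ 3.16444048e-04, -6.12899423e+01, -2.58276522e+01,  6.91918633e-02,
        4.73701756e-02, -5.07232733e-05]), 'eef_pos': array([6.24820153e+02, 3.31656129e-02, 2.14217075e+02]), 'tcp_rot': array([-3.14075976e+00, -8.49292818e-05,  1.57079805e+00]), 'ft_force': array([ 0.08651316, -0.08417295, -0.15224208]), 'moment': array([-0.0190437 ,  0.00708565,  0.00232589]), 'grip_force': 0.0, 'opening': 0.9999362577624564}
```

View pics/scene.png

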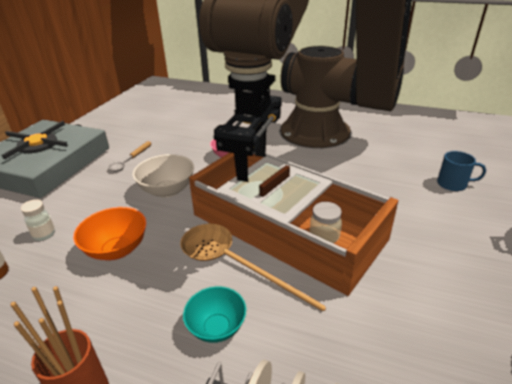

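View pics/side.png

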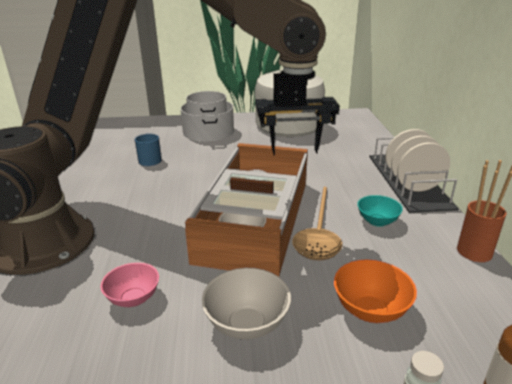

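View pics/wrist.png

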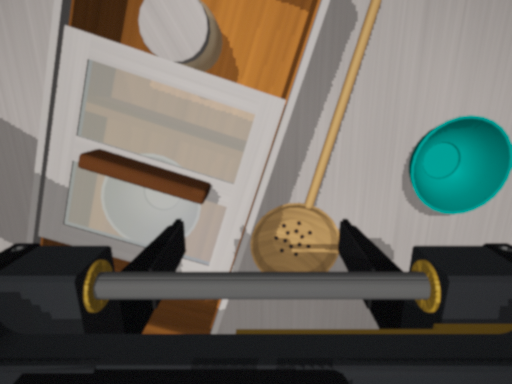

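The bowl shows under the glass at the near end (wrist px ~150,200) and the jar at the far end (~175,25). The dark grip runs from (80,160) to (208,192). Next I'll measure the grip and the case.

```bash
python3 - <<'E'
from h import *
import pickle
cs=pickle.load(open('c.pkl','rb'))
for n,box in(('wrist',(130,225,60,230)),('scene',(160,200,250,300)),('side',(165,200,220,285))):
    c=cs[n]; P=pts(c); a,b,l,r=box
    hsv=cv2.cvtColor(c['image'],cv2.COLOR_RGB2HSV)
    sub=P[a:b,l:r].reshape(-1,3); 
    m=(hsv[a:b,l:r,1].reshape(-1)>110)&(abs(sub[:,2]-137)<7)&(c['depth'][a:b,l:r].reshape(-1)>0)
    q=sub[m]; 
    if len(q)<5: print(n,len(q)); continue
    r_=cv2.minAreaRect(q[:,:2].astype(np.float32)); print(n,len(q),r_,q.mean(0))
c=cs['wrist']
for nm,(u,v,z) in dict(bowl=(155,205,50),jar=(172,27,83),g1=(80,155,138),g2=(208,185,138),).items(): print(nm,ray(c,u,v,z).round(1))
# case tracks/end frames from depth, z in 105..125 anywhere
for n in('scene','side'):
    P=pts(cs[n]); m=(abs(P[...,2]-113)<8)&(P[...,0]>350)&(P[...,0]<900)&(abs(P[...,1])<400)
    k,lab,st,ce=cv2.connectedComponentsWithStats(m.astype(np.uint8))
    for i in range(1,k):
        if st[i,4]>300: print(n,st[i],cv2.minAreaRect(P[lab==i][:,:2].astype(np.float32)))
E
```

```text
wrist 2041 ((524.7055053710938, 17.525537490844727), (12.646475791931152, 108.32549285888672), 72.39332580566406) [524.15347736  18.71732948 137.10703933]
scene 177 ((528.590576171875, 17.87737274169922), (10.56163215637207, 106.08211517333984), 72.44963836669922) [532.01499837  18.67087201 136.53850538]
side 150 ((522.448486328125, 8.867061614990234), (12.268216133117676, 104.03363037109375), 71.22887420654297) [523.20533632   9.24279775 134.26125603]
bowl [499.6 -36.3  50. ]
jar [544.2 145.2  83. ]
g1 [474.8  37.8 138. ]
g2 [579.6  12.  138. ]
scene [ 189  152  209  107 6083] ((535.92529296875, 52.40077209472656), (441.9633483886719, 214.8795928955078), 72.19046783447266)
side [ 185  143  123   96 3752] ((534.1024169921875, 51.18794250488281), (446.1145935058594, 211.44744873046875), 72.12356567382812)
```

The case centre is about (535, 52) with yaw −17.7°. The hatch is at about −36 mm and the bowl is in the −y well, so I push towards case −y. First I turn the tool and come over the +y side of the grip with the fingers shut.

step_arm(
  jaw=1,
  plan=[
    {"rz": 0.77},
    {"rz": 0.77},
    {"rz": 0.77},
    {"rz": 0.78},
    {"x": 0.2,"y": -0.68},
    {"x": 0.2,"y": -0.68},
    {"x": 0.2,"y": -0.68},
    {"x": 0.2,"y": -0.68},
    {"x": 0.2,"y": -0.68},
    {"x": 0.2,"y": -0.68},
  ],
)

```text
schema error: expected keys x, y, z, rx, ry, rz
```

step_arm(
  plan=[
    {},
    {"z": 0.4},
    {"z": 0.4},
    {"z": 0.4},
    {"z": 0.4},
    {"z": 0.4},
    {"z": 0.4},
    {},
    {},
    {},
  ],
)

```text
schema error: expected keys x, y, z, rx, ry, rz
```

```bash
python3 - <<'E'
from h import *
s=state();print(s['t'],s['eef_pos'],s['tcp_rot'],s['ft_force'],s['opening'])
c=cam('wrist');cv2.imwrite('pics/w2.png',c['image'][...,::-1])
E
```

```text
0.15 [6.24820153e+02 3.31656129e-02 2.14217075e+02] [-3.14075976e+00 -8.49292818e-05  1.57079805e+00] [ 0.08651316 -0.08417295 -0.15224208] 0.9999362577624564
```

View pics/w2.png

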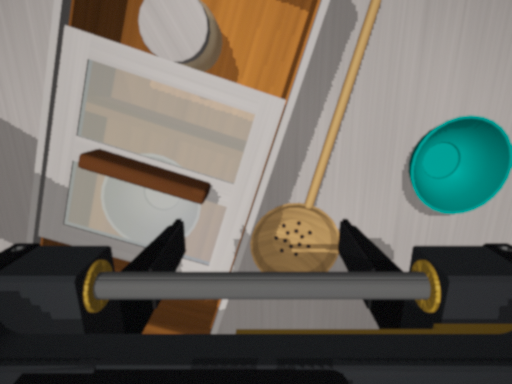

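Both calls were refused because every row needs all six keys. Nothing has moved, and the picture is the same as the first wrist view.

step_arm(
  jaw=1,
  plan=[
    {"x": 0,"y": 0,"z": 0,"rx": 0,"ry": 0,"rz": 0.77},
    {"x": 0,"y": 0,"z": 0,"rx": 0,"ry": 0,"rz": 0.77},
    {"x": 0,"y": 0,"z": 0,"rx": 0,"ry": 0,"rz": 0.77},
    {"x": 0,"y": 0,"z": 0,"rx": 0,"ry": 0,"rz": 0.78},
    {"x": 0.2,"y": -0.68,"z": 0,"rx": 0,"ry": 0,"rz": 0},
    {"x": 0.2,"y": -0.68,"z": 0,"rx": 0,"ry": 0,"rz": 0},
    {"x": 0.2,"y": -0.68,"z": 0,"rx": 0,"ry": 0,"rz": 0},
    {"x": 0.2,"y": -0.68,"z": 0,"rx": 0,"ry": 0,"rz": 0},
    {"x": 0.2,"y": -0.68,"z": 0,"rx": 0,"ry": 0,"rz": 0},
    {"x": 0.2,"y": -0.68,"z": 0,"rx": 0,"ry": 0,"rz": 0},
  ],
)

```text
t: 1.03
eef_pos: [536.1, 60.0, 214.6]
tcp_rot: [-3.142, 0.0, 1.262]
ft_force: [0.8, 0.1, -0.1]
opening: 0.355
grip_force: 0.0
```

step_arm(
  plan=[
    {"x": 0,"y": 0,"z": 0,"rx": 0,"ry": 0,"rz": 0},
    {"x": 0,"y": 0,"z": 0.4,"rx": 0,"ry": 0,"rz": 0},
    {"x": 0,"y": 0,"z": 0.4,"rx": 0,"ry": 0,"rz": 0},
    {"x": 0,"y": 0,"z": 0.4,"rx": 0,"ry": 0,"rz": 0},
    {"x": 0,"y": 0,"z": 0.4,"rx": 0,"ry": 0,"rz": 0},
    {"x": 0,"y": 0,"z": 0.4,"rx": 0,"ry": 0,"rz": 0},
    {"x": 0,"y": 0,"z": 0.4,"rx": 0,"ry": 0,"rz": 0},
    {"x": 0,"y": 0,"z": 0,"rx": 0,"ry": 0,"rz": 0},
    {"x": 0,"y": 0,"z": 0,"rx": 0,"ry": 0,"rz": 0},
    {"x": 0,"y": 0,"z": 0,"rx": 0,"ry": 0,"rz": 0},
  ],
)

```text
t: 1.87
eef_pos: [537.2, 59.6, 154.8]
tcp_rot: [3.141, -0.0, 1.262]
ft_force: [0.8, -0.3, 0.3]
opening: 0.003
grip_force: 0.0
```

```bash
python3 - <<'E'
from h import *
s=state();print(s['t'],s['eef_pos'],s['tcp_rot'],s['ft_force'],s['opening'])
c=cam('wrist');cv2.imwrite('pics/w3.png',c['image'][...,::-1])
E
```

```text
1.8667 [537.21583205  59.58809783 154.80421777] [ 3.14125849e+00 -9.48097279e-05  1.26175944e+00] [ 0.84037204 -0.30359601  0.25520715] 0.002923432424511156
```

View pics/w3.png

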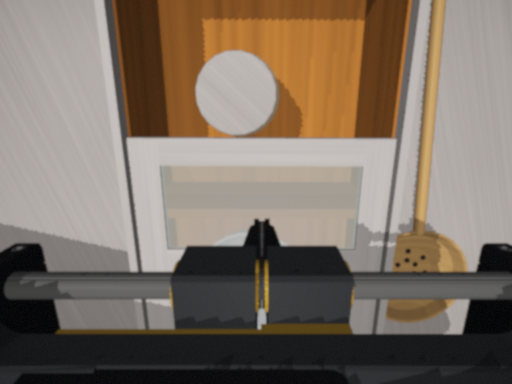

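The tool is aligned with the case and centred between the tracks (finger at px 262,240, jar cap at 237,92). Now I go down beside the grip and then push.

step_arm(
  plan=[
    {"x": 0,"y": 0,"z": 0.3,"rx": 0,"ry": 0,"rz": 0},
    {"x": 0,"y": 0,"z": 0.3,"rx": 0,"ry": 0,"rz": 0},
    {"x": 0,"y": 0,"z": 0.3,"rx": 0,"ry": 0,"rz": 0},
    {"x": 0,"y": 0,"z": 0.3,"rx": 0,"ry": 0,"rz": 0},
    {"x": 0,"y": 0,"z": 0.2,"rx": 0,"ry": 0,"rz": 0},
    {"x": 0,"y": 0,"z": 0,"rx": 0,"ry": 0,"rz": 0},
    {"x": -0.2,"y": 0,"z": 0,"rx": 0,"ry": 0,"rz": 0},
    {"x": -0.2,"y": 0,"z": 0,"rx": 0,"ry": 0,"rz": 0},
    {"x": -0.2,"y": 0,"z": 0,"rx": 0,"ry": 0,"rz": 0},
    {"x": -0.2,"y": 0,"z": 0,"rx": 0,"ry": 0,"rz": 0},
  ],
)

```text
t: 2.75
eef_pos: [530.8, 39.9, 120.0]
tcp_rot: [3.141, -0.0, 1.262]
ft_force: [0.7, -0.2, -0.1]
opening: 0.005
grip_force: 0.0
```

step_arm(
  plan=[
    {"x": -0.2,"y": 0,"z": 0,"rx": 0,"ry": 0,"rz": 0},
    {"x": -0.2,"y": 0,"z": 0,"rx": 0,"ry": 0,"rz": 0},
    {"x": -0.2,"y": 0,"z": 0,"rx": 0,"ry": 0,"rz": 0},
    {"x": -0.2,"y": 0,"z": 0,"rx": 0,"ry": 0,"rz": 0},
    {"x": -0.2,"y": 0,"z": 0,"rx": 0,"ry": 0,"rz": 0},
    {"x": -0.2,"y": 0,"z": 0,"rx": 0,"ry": 0,"rz": 0},
    {"x": -0.2,"y": 0,"z": 0,"rx": 0,"ry": 0,"rz": 0},
    {"x": -0.2,"y": 0,"z": 0,"rx": 0,"ry": 0,"rz": 0},
    {"x": -0.2,"y": 0,"z": 0,"rx": 0,"ry": 0,"rz": 0},
    {"x": -0.2,"y": 0,"z": 0,"rx": 0,"ry": 0,"rz": 0},
  ],
)

```text
t: 3.58
eef_pos: [515.6, -7.5, 119.7]
tcp_rot: [3.141, -0.0, 1.262]
ft_force: [0.1, 1.3, 1.3]
opening: 0.005
grip_force: 1.0
```

step_arm(
  plan=[
    {"x": -0.08,"y": 0,"z": 0,"rx": 0,"ry": 0,"rz": 0},
    {"x": -0.08,"y": 0,"z": 0,"rx": 0,"ry": 0,"rz": 0},
    {"x": -0.08,"y": 0,"z": 0,"rx": 0,"ry": 0,"rz": 0},
    {"x": -0.08,"y": 0,"z": 0,"rx": 0,"ry": 0,"rz": 0},
    {"x": -0.08,"y": 0,"z": 0,"rx": 0,"ry": 0,"rz": 0},
    {"x": -0.08,"y": 0,"z": 0,"rx": 0,"ry": 0,"rz": 0},
    {"x": -0.06,"y": 0,"z": 0,"rx": 0,"ry": 0,"rz": 0},
    {"x": -0.06,"y": 0,"z": 0,"rx": 0,"ry": 0,"rz": 0},
    {"x": -0.06,"y": 0,"z": 0,"rx": 0,"ry": 0,"rz": 0},
    {"x": -0.06,"y": 0,"z": 0,"rx": 0,"ry": 0,"rz": 0},
  ],
)

```text
t: 4.42
eef_pos: [510.1, -24.3, 119.6]
tcp_rot: [-3.142, -0.0, 1.262]
ft_force: [0.8, 1.1, 1.4]
opening: 0.006
grip_force: 1.0
```

step_arm(
  plan=[
    {"x": -0.03,"y": 0,"z": 0,"rx": 0,"ry": 0,"rz": 0},
    {"x": -0.03,"y": 0,"z": 0,"rx": 0,"ry": 0,"rz": 0},
    {"x": -0.03,"y": 0,"z": 0,"rx": 0,"ry": 0,"rz": 0},
    {"x": 0,"y": 0,"z": 0,"rx": 0,"ry": 0,"rz": 0},
    {"x": 0,"y": 0,"z": 0,"rx": 0,"ry": 0,"rz": 0},
    {"x": 0,"y": 0,"z": 0,"rx": 0,"ry": 0,"rz": 0},
    {"x": 0,"y": 0,"z": 0,"rx": 0,"ry": 0,"rz": 0},
    {"x": 0,"y": 0,"z": 0,"rx": 0,"ry": 0,"rz": 0},
    {"x": 0,"y": 0,"z": 0,"rx": 0,"ry": 0,"rz": 0},
    {"x": 0,"y": 0,"z": 0,"rx": 0,"ry": 0,"rz": 0},
  ],
)

```text
t: 5.25
eef_pos: [510.1, -24.5, 119.7]
tcp_rot: [3.141, -0.003, 1.261]
ft_force: [5.6, 18.7, 0.5]
opening: 0.002
grip_force: 9.9
```

A steady 19.5 N with no further movement means the hatch is at the stop. I back off, lift and look.

step_arm(
  plan=[
    {"x": 0.2,"y": 0,"z": 0,"rx": 0,"ry": 0,"rz": 0},
    {"x": 0.3,"y": 0,"z": 0,"rx": 0,"ry": 0,"rz": 0},
    {"x": 0.3,"y": 0,"z": 0,"rx": 0,"ry": 0,"rz": 0},
    {"x": 0.3,"y": 0,"z": 0,"rx": 0,"ry": 0,"rz": 0},
    {"x": 0,"y": 0,"z": 0,"rx": 0,"ry": 0,"rz": 0},
    {"x": 0,"y": 0,"z": -0.7,"rx": 0,"ry": 0,"rz": 0},
    {"x": 0,"y": 0,"z": -0.7,"rx": 0,"ry": 0,"rz": 0},
    {"x": 0,"y": 0,"z": -0.7,"rx": 0,"ry": 0,"rz": 0},
    {"x": 0,"y": 0,"z": -0.7,"rx": 0,"ry": 0,"rz": 0},
    {"x": 0,"y": 0,"z": -0.7,"rx": 0,"ry": 0,"rz": 0},
  ],
)

```text
t: 6.08
eef_pos: [517.7, -0.2, 208.0]
tcp_rot: [-3.141, 0.0, 1.262]
ft_force: [0.5, -0.2, 0.1]
opening: 0.01
grip_force: 0.0
```

step_arm(
  plan=[
    {"x": 0,"y": 0.8,"z": -0.8,"rx": 0,"ry": 0,"rz": 0},
    {"x": 0,"y": 0.8,"z": -0.8,"rx": 0,"ry": 0,"rz": 0},
    {"x": 0,"y": 0.8,"z": 0,"rx": 0,"ry": 0,"rz": 0},
    {"x": 0,"y": 0.8,"z": 0,"rx": 0,"ry": 0,"rz": 0},
    {"x": -0.8,"y": 0.8,"z": 0,"rx": 0,"ry": 0,"rz": 0},
    {"x": -0.8,"y": 0.8,"z": 0,"rx": 0,"ry": 0,"rz": 0},
    {"x": -0.8,"y": 0,"z": 0,"rx": 0,"ry": 0,"rz": 0},
    {"x": -0.8,"y": 0,"z": 0,"rx": 0,"ry": 0,"rz": 0},
    {"x": -0.8,"y": 0,"z": 0,"rx": 0,"ry": 0,"rz": 0},
    {"x": 0,"y": 0,"z": 0,"rx": 0,"ry": 0,"rz": 0},
  ],
)

```text
t: 6.92
eef_pos: [600.9, -134.7, 246.9]
tcp_rot: [-3.141, 0.001, 1.26]
ft_force: [0.2, 0.4, 0.3]
opening: 0.0
grip_force: 0.0
```

```bash
python3 - <<'E'
from h import *
w=cam('wrist');s=cam('side')
cv2.imwrite('pics/end.png',cv2.resize(np.hstack([w['image'],s['image']]),(800,300))[...,::-1])
ex=np.array([.953,-.304]);ey=np.array([.304,.953])
P=pts(w);hsv=cv2.cvtColor(w['image'],cv2.COLOR_RGB2HSV)
m=(hsv[...,1]>110)&(abs(P[...,2]-137)<6)
k,lab,st,ce=cv2.connectedComponentsWithStats(m.astype(np.uint8))
for i in range(1,k):
    if st[i,4]>200:
        r=cv2.minAreaRect(P[lab==i][:,:2].astype(np.float32)); d=np.array(r[0])-[535,52]
        print(st[i],r,d@ex,d@ey)
q=state();print(q['t'],q['eef_pos'],q['ft_force'])
E
```

```text
[  72  119  120   14 1640] ((505.9709777832031, -41.83003234863281), (11.787424087524414, 107.89824676513672), 72.1416244506836) 0.8596716613769537 -98.24484358215331
7.0167 [ 601.66382855 -132.26513843  247.0717555 ] [-0.49993622  0.55277111 -0.78542691]
```

View pics/end.png

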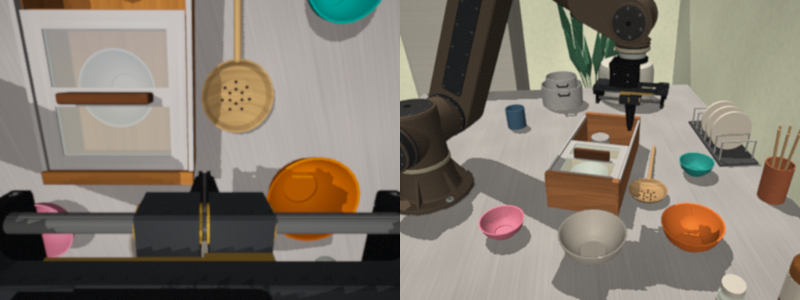

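The hatch is flush against the end frame (left half, around px 110,172), the grip is at about −98 mm ± 2, the bowl is under the glass in place, and the jar well is open. That agrees with the force stop, so I hand it in.

```bash
python3 -c "
from cell import *
print(job_done())"
```

```text
the job is handed in; nothing more can be done
None
```

The hatch is shut against the −y end frame over the white bowl, the jar's well is open, neither the bowl nor the jar was touched, and the job was handed in at about 7 s; the verdict was not shown.

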